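Load the rocking carrier tray so that it stays level

TASK

Load all four salvaged parts - the transformer, the two power bricks and the finned heat sink - into the two pans of the rocking tray, sharing them out by weight so that the tray ends up level. Each part sits on its base on a pan floor, not on another part or a rim; set them down gently and leave the screwdriver, circuit board and spray can where they are.

Things in the scene. Friction and masses are not known exactly. Their poses are not given: they have to be found in the camera images.
- stand: fixed green stand of the rocking tray; origin at the centre of its foot (160 x 130 mm, 12 mm thick) on the bench, x along the pivot axis, y towards the left pan. Two cheeks at x = +-64 mm, 92 mm high, carry the steel pivot axle, 85 mm above the bench. Position and yaw vary
- tray (a joint): rocking tray, tilt about the pivot axis (rad); 0 = level, positive = left pan up and right pan down, stops at +-0.14. Light (600 g), self-centring: a spring of 2.5 N m/rad, well damped, returns it to level when empty, but one part alone (300 to 500 g) tilts it to or nearly to its stop, and 200 g more in one pan's middle than in the other's tilts it about 0.1 rad; moving 400 g by 10 mm along y tilts it about 0.02 rad. Pans may dip under the hand
- tray_mid (a point): middle of the tray, on the pivot axis, 85 mm above the bench; turns with the tray: x along the pivot axis, y towards the left pan. Whole tray 256 mm (x) by 346 mm (y); a dark pivot tube, radius 12 mm, 100 mm long, lies along x between the pans, its axis 1 mm below this point
- left_pan (a point): centre of the floor of the left pan of the rocking tray: the one towards +y of the stand. The floor is a flat rubber mat, 240 mm (x) by 110 mm (y), inside a blue rim 7 mm wide and 6 mm higher than the floor. The point tilts with the tray, its z axis is the floor's normal; it lies 110 mm from the pivot axis and 80 mm above the bench when level. Two parts fit end to end along x (centres at about x = +58 and -58 mm)
- right_pan (a point): centre of the floor of the right pan of the rocking tray: the one towards -y of the stand. The floor is a flat rubber mat, 240 mm (x) by 110 mm (y), inside a blue rim 7 mm wide and 6 mm higher than the floor. The point tilts with the tray, its z axis is the floor's normal; it lies 110 mm from the pivot axis and 80 mm above the bench when level. Two parts fit end to end along x (centres at about x = +58 and -58 mm)
- rack: fixed slanted rack of yellow sheet (130 mm wide) on dark legs; origin under its middle on the bench. Its face slopes 27 degrees, rising towards the rack's +x (away from the robot, give or take its yaw). The low end of the face, at a 16 mm high, 100 mm wide ledge, is at x = -50 mm, z = 90 mm
- transformer: mains transformer, 500 g: dark steel core, copper coil, yellow flanges; a block 80 mm (x) by 56 mm (y) by 52 mm (z), origin at the centre of its underside. Starts lying on the slanted rack against the ledge, its x axis up the slope and its z axis square to the slope (27 degrees from vertical, leaning towards the robot), fingers have room at its two y faces
- brick_a: black power brick with a white label on top, 400 g; 100 mm (x) by 50 mm (y) by 40 mm (z), origin at the centre of its underside. Starts on the bench
- brick_b: the second black power brick, the same in all ways as brick_a, 400 g
- heatsink: aluminium heat sink with upright fins along x, 300 g; rigid, 100 mm (x) by 50 mm (y) by 40 mm (z), origin at the centre of its underside. Starts on the bench
- screwdriver: bystander: a screwdriver 200 mm long lying on the bench beyond the tray; origin under its middle
- board: bystander: a green circuit board 140 x 100 mm with components, lying beyond the rack; origin at its centre
- spray: bystander: an upright spray can with orange label, 54 mm across, 160 mm tall, at the left; origin under its centre
Mind the look-alikes: they are no part of the job. Leave any green or purple look-alike of the transformer alone.

How it is judged:
At the end, for the whole second after the job is handed in: Transformer, both bricks and heat sink each sit upright on a pan floor (base centre within 45 mm of the pan's centre line along y and 110 mm along x, base on the floor within 8 mm, within 0.2 rad of upright), all at rest, and the tray is level within 0.05 rad (about 3 degrees) and still (((y of transformer in the frame of left_pan between -0.045 and 0.045 m and x of transformer in the frame of left_pan between -0.11 and 0.11 m and z of transformer in the frame of left_pan between -0.006 and 0.008 m) or (y of transformer in the frame of right_pan between -0.045 and 0.045 m and x of transformer in the frame of right_pan between -0.11 and 0.11 m and z of transformer in the frame of right_pan between -0.006 and 0.008 m)) and angle between each of transformer, brick_a, brick_b, heatsink's own z axis and vertical below 0.2 rad and linear speed of each of transformer, brick_a, brick_b, heatsink below 0.02 m/s and ((y of brick_a in the frame of left_pan between -0.045 and 0.045 m and x of brick_a in the frame of left_pan between -0.11 and 0.11 m and z of brick_a in the frame of left_pan between -0.006 and 0.008 m) or (y of brick_a in the frame of right_pan between -0.045 and 0.045 m and x of brick_a in the frame of right_pan between -0.11 and 0.11 m and z of brick_a in the frame of right_pan between -0.006 and 0.008 m)) and ((y of brick_b in the frame of left_pan between -0.045 and 0.045 m and x of brick_b in the frame of left_pan between -0.11 and 0.11 m and z of brick_b in the frame of left_pan between -0.006 and 0.008 m) or (y of brick_b in the frame of right_pan between -0.045 and 0.045 m and x of brick_b in the frame of right_pan between -0.11 and 0.11 m and z of brick_b in the frame of right_pan between -0.006 and 0.008 m)) and ((y of heatsink in the frame of left_pan between -0.045 and 0.045 m and x of heatsink in the frame of left_pan between -0.11 and 0.11 m and z of heatsink in the frame of left_pan between -0.006 and 0.008 m) or (y of heatsink in the frame of right_pan between -0.045 and 0.045 m and x of heatsink in the frame of right_pan between -0.11 and 0.11 m and z of heatsink in the frame of right_pan between -0.006 and 0.008 m)) and value of joint tray between -0.05 and 0.05 rad and velocity of joint tray between -0.05 and 0.05 rad/s); the robot touches nothing.
It fails at once if the screwdriver, circuit board or spray can is pushed more than 30 mm from its place (distance of any of screwdriver, board, spray from where it was at the start of the episode above 0.03 m).
It fails at once if a part is dropped or slammed: it meets the tray with more than 130 N, as after a fall of some 50 mm (contact force between any of transformer, brick_a, brick_b, heatsink and stand above 130 N).
It fails at once if a part falls off the bench (height (world z) of any of transformer, brick_a, brick_b, heatsink below -0.05 m).
It also fails if it takes over 72 s, if anything falls off the work surface, if the arm or the gripper's body presses on something with over 40 N, if the wrist force passes 120 N, or if a joint passes its speed limit or range.

ROBOT

A 6-joint arm with a two-finger parallel gripper is mounted at the origin on the work surface. World frame = base frame: x ahead of the robot, y to its left, z up, the work surface at z = 0. Lengths are in m, angles in rad, forces in N, time in s.
With the tool pointing down it reaches from about 0.25 to 0.775 m from the base axis. Payload 4 kg.
Tool frame: the origin (TCP) lies midway between the tips of the shut fingers; the grasp point (between the pads) lies 19 mm behind it; z points along the fingers, y is the line along which they close (so a half turn about z gives the same grasp; the last joint's range is limited). The gripper opens to 94 mm and grips with 3 to 60 N. Pads are 16 mm wide; open, the fingers measure 119 mm over their backs; the gripper's body (75 mm by 177 mm) begins 78 mm behind the grasp point.
Start: joints at [1.083, 0.087, 1.371, -0, 1.684, -0.103], TCP at [0.206, 0.51, 0.206] pointing down, gripper open.
Joint ranges: [-3.1, 3.1], [-0.76, 2.03], [0.27, 2.55], [-1.08, 4.22], [0.17, 2.65], [-2.57, 2.57]. Speed limits (rad/s): [2.79, 2.79, 3.14, 3.14, 3.14, 3.14].

INTERFACE

Orientations are given as [roll, pitch, yaw] about the fixed x, y, z axes, in that order (R = Rz(yaw) Ry(pitch) Rx(roll)).
In Python, from bench import get_obs, snapshot, close_job gives the robot as it stands. The module is installed in compiled form; this text tells all that it offers.
- The arm moves only by the tool drive_tool, never from a script. Its argument "commands" is a list of rows, each a list of 6 numbers: the shift along the tool's x, y, z in units of 0.04 m (1.0 is 0.04 m), then the turn, a rotation vector about the tool's x, y, z in units of 0.1 rad (1.0 is 0.1 rad). In form: [[dx, dy, dz, wx, wy, wz], ...]. A call has 1 to 20 rows; each row shifts and turns the commanded pose from where the row before left it, along the tool's axes as they then stand; what a row does not reach is not made up. A row lasts 1/8 s, in which the tool goes at most 62.5 mm and 10.7 degrees, less where a joint would pass 70% of its speed; a pose out of reach is approached as far as the arm can. A call with a number of a shift or a turn outside -1 to 1 is refused whole. A call with a gripper value outside its range is refused whole. "gripper" is the closure, from 0 (fully open) to 1 (shut), set as the call begins (left out, the last holds). The fingers move at their own pace and stop on an object; the grip force is fixed at half the most. Time passes only in rows, so rows that do not move let the fingers close. It gives the time, the measured TCP pose, the force, the opening and the grip force at its end, in the units of the state.
- get_obs(): the state, without advancing time (a new reading comes with each control period).
- snapshot(name): name is "side" or "top" or "wrist"; returns a dict with "image" (384x512x3 uint8, blue, green, red), "range_z" (384x512 float32, m along the optical axis (not along the pixel's ray), 0 where there is no reading), "fx", "fy", "cx", "cy" (pixels), "rvec" (rotation vector, rad) and "tvec" (3), from world to camera coordinates, as OpenCV has them. Camera axes: x right, y down, z forward; pixel columns grow to the right and rows downward; lengths in m; the calibration is good to about 2 mm. A picture is of the moment at which its call begins.
- close_job(): hands the job in; it is judged then, once.
The state is a dict: "time": time; "joint_positions": joint angles; "qvel": joint speeds; "joint_torque": joint torques, N m; "tool_pos": TCP position; "ee_rot": TCP orientation; "wrist_force": force on the tool from outside, world axes, zero at the start; "wrist_torque": the same for the moment, N m; "width": finger opening in m; "finger_force": force on a finger pad.
Only numpy, scipy, OpenCV 4.12 (cv2) and the standard library are available. Lean on these libraries where they do the work, as an engineer would, in place of code of your own. Each camera call takes 0.05 s, during which the arm holds its last target. There are 200 camera calls.

## Working session

There is one attempt and no reset: what is moved stays moved. The work goes in short steps, Python scripts to look and compute and a tool call to move; the robot and the scene stay as the last step left them, time stands still between calls to the robot, and variables do not carry over. Pictures are saved under pics/ and viewed, at most 10 in all, crops included, and the job is handed in when it is done.

Besides the shell and the picture viewer there is one more tool, called by a JSON object that holds its "method" and its "body". drive_tool: Moves the arm, as the interface text tells. Its arguments: {"type":"object","properties":{"commands":{"type":"array"},"gripper":{"type":"number"}},"required":["commands"]}

```bash
mkdir -p pics
cat > h.py <<'E'
import numpy as np, cv2, pickle
from bench import get_obs, snapshot
def snap(n,f):
    s=snapshot(n); cv2.imwrite(f'pics/{f}.png',s['image']); pickle.dump(s,open(f'{f}.pkl','wb')); return s
def cloud(s):
    v,u=np.mgrid[:384,:512]; z=s['range_z']
    p=np.stack([(u-s['cx'])/s['fx']*z,(v-s['cy'])/s['fy']*z,z],-1)
    R=cv2.Rodrigues(np.array(s['rvec'],float))[0]
    w=(p-np.array(s['tvec']).ravel())@R
    w[z==0]=np.nan
    return w
E
python3 - <<'E'
from h import *
a=snap('top','top0'); b=snap('side','side0')
im=np.vstack([a['image'],b['image']])
cv2.imwrite('pics/t0.png',cv2.resize(a['image'],(800,600),interpolation=cv2.INTER_CUBIC))
cv2.imwrite('pics/s0.png',b['image'])
print(get_obs())
E
```

```text
{'time': 0.1, 'joint_positions': array([ 1.08286464e+00,  8.78742282e-02,  1.37207207e+00, -1.09918484e-05,
        1.68362125e+00, -1.03099459e-01]), 'qvel': array([ 0.00020547, -0.0016245 , -0.00364308,  0.00034857, -0.00084744,
       -0.00050404]), 'joint_torque': array([ 2.05788558e-03, -3.41252553e+01, -3.03301013e+01,  7.20030908e-02,
        3.04186705e-02, -1.12561941e-04]), 'tool_pos': array([0.20624713, 0.50933275, 0.20444074]), 'ee_rot': array([-3.13962712e+00, -1.92384062e-04,  2.75675901e+00]), 'wrist_force': array([-0.65484316,  0.03307925, -0.71161878]), 'wrist_torque': array([-0.04935883, -0.03110293, -0.00358616]), 'finger_force': 0.0, 'width': 0.0941722246113825}
```

View pics/t0.png

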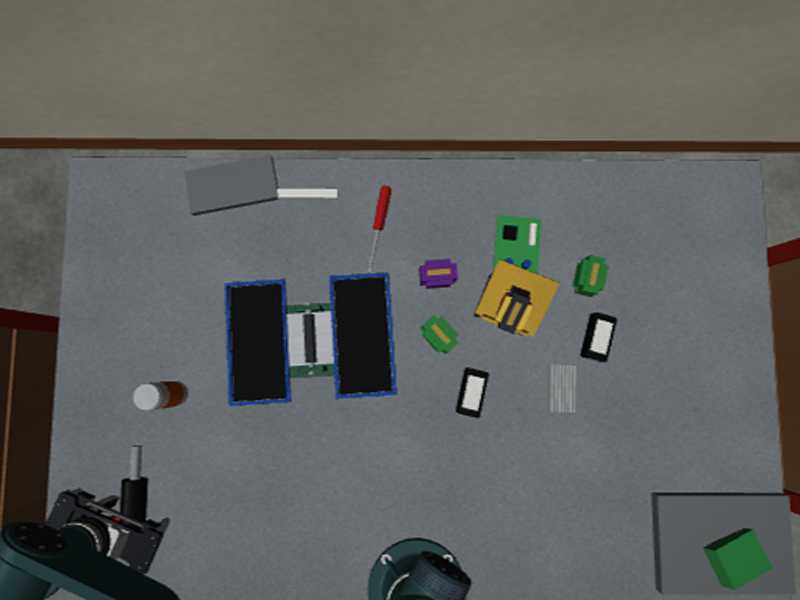

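View pics/s0.png

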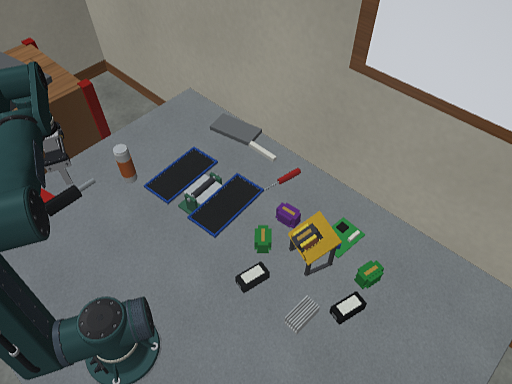

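The top view (800 px) shows brick 1 at (473,392), brick 2 at (599,337) and the heat sink at (563,388). The pans are at (258,343) for left and (363,336) for right.
Candidates for the transformer are the yellow/dark one on the rack at (515,310), green ones at (439,335) and (591,275), and a purple one at (438,273). I choose the one on the rack.

Run:
```python
from h import *
s=pickle.load(open('top0.pkl','rb')); w=cloud(s); k=512/800
def rect(name,c,r,lo,hi):
    u,v=c[0]*k,c[1]*k; r*=k
    V,U=np.mgrid[:384,:512]
    m=(abs(U-u)<r)&(abs(V-v)<r)&(w[...,2]>lo)&(w[...,2]<hi)
    p=w[m]; R=cv2.minAreaRect((p[:,:2]*1000).astype(np.float32))
    b=cv2.boxPoints(R); e=max([b[1]-b[0],b[2]-b[1]],key=np.linalg.norm)
    print(name,len(p),'c',np.round(R[0],1),'size',np.round(R[1],1),'long-yaw %.3f'%np.arctan2(e[1],e[0]),'z',np.round(np.percentile(p[:,2],[5,50,95]),4))
rect('brick1',(473,392),40,.03,.06)
rect('brick2',(599,337),36,.03,.06)
rect('sink',(563,388),36,.01,.06)
rect('L',(258,343),75,.06,.12)
rect('R',(363,336),75,.06,.12)
rect('both',(310,340),100,.065,.12)
# pans floors flat
# rack plane: yellow
V,U=np.mgrid[:384,:512]
m=(abs(U-515*k)<50*k)&(abs(V-300*k)<50*k)&(w[...,2]>.08)
p=w[m]; img=s['image'][m].astype(int)
yel=(img[:,2]>150)&(img[:,0]<80)
q=p[yel]
for it in range(6):
    A=np.c_[q[:,:2],np.ones(len(q))]; co=np.linalg.lstsq(A,q[:,2],rcond=None)[0]; r=q[:,2]-A@co; q=q[abs(r)<max(.003,1.5*r.std())]
print('plane',co,'slope',np.arctan(np.hypot(*co[:2])),'yaw',np.arctan2(co[1],co[0]),len(q),r.std())
yaw=np.arctan2(co[1],co[0]); n=np.array([-co[0],-co[1],1]);n/=np.linalg.norm(n)
h=(p-[0,0,co[2]])@n
x_=np.cross(np.array([-np.sin(yaw),np.cos(yaw),0]),n); y_=np.cross(n,x_)
print('x',x_,'y',y_)
t=p[h>.02]; print(len(t))
a=np.c_[t@x_,t@y_,h[h>.02]]
hs=a[a[:,2]>.045]
print(np.round(np.percentile(a,[1,50,99],axis=0),4)); print('top',np.round(np.percentile(hs,[1,50,99],axis=0),4), len(hs))
f=p[abs(h)<.004]; print('face',np.round(np.percentile(np.c_[f@x_,f@y_],[1,99],axis=0),4))
c=np.median(hs,axis=0)[:2]; 
lo,hi=np.percentile(a,2,axis=0),np.percentile(a,98,axis=0); cc=(lo+hi)/2
R0=cv2.minAreaRect((a[:,:2]*1000).astype(np.float32)); print('minrect',R0)
cu=np.array(R0[0])/1000
print('base centre world',cu[0]*x_+cu[1]*y_+n*(n@[0,0,co[2]]))
big=cv2.resize(s['image'][130:290,240:420],None,fx=4,fy=4,interpolation=cv2.INTER_CUBIC)[:600]; cv2.imwrite('pics/crop.png',big)
```

```text
brick1 448 c [ 416.3 -119.7] size [50.  99.8] long-yaw -0.218 z [0.0351 0.0396 0.0441]
brick2 469 c [ 513.5 -384.5] size [ 69.2 158. ] long-yaw -0.531 z [0.0344 0.039  0.0435]
sink 553 c [ 438.6 -339.8] size [104.7 128.3] long-yaw -0.051 z [0.018  0.0347 0.0422]
L 4268 c [525.  284.4] size [256.  228.2] long-yaw 0.069 z [0.0747 0.0806 0.0922]
R 4145 c [534.5 162.6] size [256.6 221.4] long-yaw 0.059 z [0.0746 0.0802 0.0924]
both 7208 c [529.6 225.6] size [256.3 346.4] long-yaw -1.500 z [0.0753 0.0805 0.0897]
plane [ 0.47514535 -0.18823002 -0.21255909] slope 0.4724651940954874 yaw -0.37718517619262965 759 0.0015553305964346692
x [ 0.82785503 -0.32795684  0.4550828 ] y [0.36830498 0.92970503 0.        ]
468
[[0.5687 0.011  0.0221]
 [0.6112 0.0405 0.0497]
 [0.6476 0.0665 0.0551]]
top [[0.5688 0.0111 0.0455]
 [0.6085 0.0387 0.0502]
 [0.6468 0.0661 0.0552]] 400
face [[ 0.5653 -0.0261]
 [ 0.686   0.1024]]
minrect ((606.45947265625, 43.0004997253418), (66.22047424316406, 83.67268371582031), 88.54548645019531)
base centre world [ 0.59797788 -0.19063867  0.10745125]
```

View pics/crop.png

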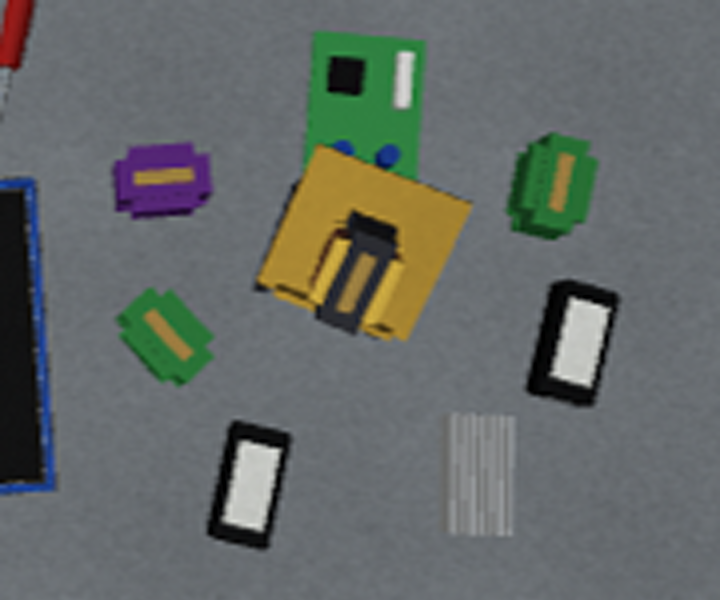

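The crop confirms it: the dark core with yellow flanges lies on the yellow rack at (358,275). The look-alikes are green or purple and stand on the bench.

```bash
cat >> h.py <<'E'
from scipy.spatial.transform import Rotation as Ro
def plan(p,rpy,N,start=None):
    if start is None:
        o=get_obs(); p0=o['tool_pos']; R0=Ro.from_euler('xyz',o['ee_rot'])
    else: p0=np.array(start[0]); R0=start[1] if isinstance(start[1],Ro) else Ro.from_euler('xyz',start[1])
    R1=rpy if isinstance(rpy,Ro) else Ro.from_euler('xyz',rpy)
    rv=(R0.inv()*R1).as_rotvec()/N
    S=sum(Ro.from_rotvec(rv*k).as_matrix() for k in range(N))
    d=np.linalg.solve(S,R0.inv().apply(np.array(p)-p0))
    print(N,'x',np.round(np.r_[d/.04,rv/.1],3).tolist())
E
python3 - <<'E'
from h import *
s=pickle.load(open('top0.pkl','rb')); w=cloud(s)
m=((w[...,2]>.022)&(w[...,2]<.06)).astype(np.uint8)
n,l,st,c=cv2.connectedComponentsWithStats(m)
for i in range(1,n):
    if 250<st[i,4]<900:
        q=w[l==i]; q=q[q[:,2]>.03]
        R=cv2.minAreaRect((q[:,:2]*1000).astype(np.float32)); print(np.round(c[i]/.64),st[i,4],np.round(R[0]),np.round(R[1]),'ang deg',R[2])
P=np.pi
plan([.4163,-.1197,.19],[P,0,P-.218],18)
plan([.4163,-.1197,.012],[P,0,P-.218],5,start=([.4163,-.1197,.19],[P,0,P-.218]))
E
```

```text
[592. 274.] 405 [ 672. -384.] [57. 81.] ang deg 76.75212097167969
[439. 272.] 364 [676. -47.] [56. 79.] ang deg 3.6849939823150635
[600. 336.] 473 [ 537. -399.] [ 51. 100.] ang deg 74.66535186767578
[440. 334.] 365 [541. -50.] [80. 56.] ang deg 42.778560638427734
[562. 388.] 462 [ 426. -312.] [ 50. 100.] ang deg 87.76213073730469
[473. 392.] 458 [ 416. -120.] [ 50. 100.] ang deg 77.5268783569336
[135. 489.] 551 [225. 597.] [ 50. 154.] ang deg 89.54582214355469
18 x [-0.542, -0.746, 0.021, -0.001, -0.0, -0.093]
5 x [0.0, -0.0, 0.89, 0.0, 0.0, 0.0]
```

{"method": "drive_tool", "body": {"commands": [[-0.542,-0.746,0.021,0,0,-0.093],[-0.542,-0.746,0.021,0,0,-0.093],[-0.542,-0.746,0.021,0,0,-0.093],[-0.542,-0.746,0.021,0,0,-0.093],[-0.542,-0.746,0.021,0,0,-0.093],[-0.542,-0.746,0.021,0,0,-0.093],[-0.542,-0.746,0.021,0,0,-0.093],[-0.542,-0.746,0.021,0,0,-0.093],[-0.542,-0.746,0.021,0,0,-0.093],[-0.542,-0.746,0.021,0,0,-0.093],[-0.542,-0.746,0.021,0,0,-0.093],[-0.542,-0.746,0.021,0,0,-0.093],[-0.542,-0.746,0.021,0,0,-0.093],[-0.542,-0.746,0.021,0,0,-0.093],[-0.542,-0.746,0.021,0,0,-0.093],[-0.542,-0.746,0.021,0,0,-0.093],[-0.542,-0.746,0.021,0,0,-0.093],[-0.542,-0.746,0.021,0,0,-0.093],[0,0,0,0,0,0]], "gripper": 0}}

```text
time: 2.48
tool_pos: [0.4166, -0.1206, 0.1893]
ee_rot: [3.141, -0.002, 2.921]
wrist_force: [-0.1, 1.2, -0.3]
width: 0.0941
finger_force: 0.0
```

{"method": "drive_tool", "body": {"commands": [[0,0,0.9,0,0,0],[0,0,0.9,0,0,0],[0,0,0.9,0,0,0],[0,0,0.9,0,0,0],[0,0,0.55,0,0,0],[0,0,0.28,0,0,0],[0,0,0,0,0,0]]}}

```text
time: 3.35
tool_pos: [0.4161, -0.1184, 0.0128]
ee_rot: [3.141, -0.001, 2.925]
wrist_force: [0.1, -0.5, 0.3]
width: 0.0938
finger_force: 0.0
```

{"method": "drive_tool", "body": {"commands": [[0,0,0,0,0,0],[0,0,0,0,0,0],[0,0,0,0,0,0],[0,0,0,0,0,0],[0,0,0,0,0,0]], "gripper": 1}}

```text
time: 3.98
tool_pos: [0.4168, -0.1195, 0.0133]
ee_rot: [-3.141, 0.0, 2.924]
wrist_force: [0.2, -0.9, 0.0]
width: 0.0498
finger_force: 30.0
```

Run:
```python
from h import *
P=np.pi
print(get_obs()['tool_pos'])
a=.071; m=np.array([.5296,.2256]); X=np.array([np.cos(a),np.sin(a)]); Y=np.array([-np.sin(a),np.cos(a)])
for n,x,y in [('L+',.058,.11),('L-',-.058,.11),('R+',.058,-.11),('R-',-.058,-.11)]: print(n,m+x*X+y*Y)
L=m+.058*X+.11*Y
st=([.4163,-.1197,.19],[P,0,P-.218])
plan([*L,.19],[P,0,P+a],15,start=st)
```

```text
[ 0.41677225 -0.11947359  0.01329761]
L+ [0.57965043 0.3394374 ]
L- [0.46394269 0.33120832]
R+ [0.59525731 0.11999168]
R- [0.47954957 0.1117626 ]
15 x [-0.208, 0.788, 0.0, 0.0, 0.0, -0.193]
```

{"method": "drive_tool", "body": {"commands": [[0,0,-0.5,0,0,0],[0,0,-0.99,0,0,0],[0,0,-0.98,0,0,0],[0,0,-0.98,0,0,0],[0,0,-0.98,0,0,0],[-0.208,0.788,0,0,0,-0.193],[-0.208,0.788,0,0,0,-0.193],[-0.208,0.788,0,0,0,-0.193],[-0.208,0.788,0,0,0,-0.193],[-0.208,0.788,0,0,0,-0.193],[-0.208,0.788,0,0,0,-0.193],[-0.208,0.788,0,0,0,-0.193],[-0.208,0.788,0,0,0,-0.193],[-0.208,0.788,0,0,0,-0.193],[-0.208,0.788,0,0,0,-0.193],[-0.208,0.788,0,0,0,-0.193],[-0.208,0.788,0,0,0,-0.193],[-0.208,0.788,0,0,0,-0.193],[-0.208,0.788,0,0,0,-0.193],[-0.208,0.788,0,0,0,-0.193]]}}

```text
time: 6.48
tool_pos: [0.5789, 0.3409, 0.188]
ee_rot: [-3.14, -0.004, -3.069]
wrist_force: [1.0, 0.8, -3.4]
width: 0.0499
finger_force: 30.0
```

{"method": "drive_tool", "body": {"commands": [[0,0,0.8,0,0,0],[0,0,0.8,0,0,0],[0,0,0.4,0,0,0],[0,0,0.2,0,0,0],[0,0,0.12,0,0,0],[0,0,0.12,0,0,0],[0,0,0.12,0,0,0],[0,0,0.12,0,0,0],[0,0,0,0,0,0],[0,0,0,0,0,0]]}}

```text
time: 7.72
tool_pos: [0.5799, 0.3402, 0.0839]
ee_rot: [3.141, 0.001, -3.07]
wrist_force: [0.3, -1.1, 0.1]
width: 0.0496
finger_force: 30.0
```

{"method": "drive_tool", "body": {"commands": [[0,0,0,0,0,0],[0,0,0,0,0,0],[0,0,0,0,0,0],[0,0,0,0,0,0]], "gripper": 0.27}}

```text
time: 8.22
tool_pos: [0.5794, 0.3403, 0.0833]
ee_rot: [3.141, 0.0, -3.069]
wrist_force: [0.5, 0.2, 0.2]
width: 0.0688
finger_force: 0.0
```

Run:
```python
from h import *
s=snap('top','t1'); w=cloud(s); p=w.reshape(-1,3)
a=.071; m=np.array([.5296,.2256]); q=(p[:,:2]-m)@np.array([[np.cos(a),-np.sin(a)],[np.sin(a),np.cos(a)]])
for y in (-.15,-.11,-.07,.07,.15):
    k=(abs(q[:,1]-y)<.006)&(q[:,0]>-.1)&(q[:,0]<-.03); print(y,np.median(p[k,2]))
print(get_obs()['tool_pos'],get_obs()['wrist_force'])
```

```text
-0.15 0.10085370368108282
-0.11 0.0949382276827603
-0.07 0.09052195229210483
0.07 0.4822068500804517
0.15 0.05914267719715241
[0.57937062 0.34024092 0.08323055] [0.01650295 1.06061295 0.19586519]
```

{"method": "drive_tool", "body": {"commands": [[0,0,-0.5,0,0,0],[0,0,-0.8,0,0,0],[0,0,-0.8,0,0,0],[0,0,-0.8,0,0,0],[0,0,0,0,0,0]], "gripper": 0}}

```text
time: 8.9
tool_pos: [0.5812, 0.3411, 0.2049]
ee_rot: [3.138, 0.009, -3.07]
wrist_force: [-0.1, 0.2, 0.4]
width: 0.0939
finger_force: 0.0
```

Run:
```python
from h import *
n=np.array([-.475,.188,1]);n/=np.linalg.norm(n); y=np.array([.3683,.9297,0]); x=np.cross(y,n)
R=Ro.from_matrix(np.c_[-x,y,-n]); print(R.as_euler('xyz'))
b=np.array([.5977,-.1952,.1082])
print(b+n*.093, b+n*.013)
plan(b+n*.093,R,17)
```

```text
[3.1415219  0.47229086 2.76441025]
[ 0.55836091 -0.17963     0.19101915] [ 0.59220099 -0.19302355  0.11977687]
17 x [-0.065, -0.769, 0.048, 0.066, -0.268, 0.258]
```

{"method": "drive_tool", "body": {"commands": [[-0.065,-0.769,0.048,0.066,-0.268,0.258],[-0.065,-0.769,0.048,0.066,-0.268,0.258],[-0.065,-0.769,0.048,0.066,-0.268,0.258],[-0.065,-0.769,0.048,0.066,-0.268,0.258],[-0.065,-0.769,0.048,0.066,-0.268,0.258],[-0.065,-0.769,0.048,0.066,-0.268,0.258],[-0.065,-0.769,0.048,0.066,-0.268,0.258],[-0.065,-0.769,0.048,0.066,-0.268,0.258],[-0.065,-0.769,0.048,0.066,-0.268,0.258],[-0.065,-0.769,0.048,0.066,-0.268,0.258],[-0.065,-0.769,0.048,0.066,-0.268,0.258],[-0.065,-0.769,0.048,0.066,-0.268,0.258],[-0.065,-0.769,0.048,0.066,-0.268,0.258],[-0.065,-0.769,0.048,0.066,-0.268,0.258],[-0.065,-0.769,0.048,0.066,-0.268,0.258],[-0.065,-0.769,0.048,0.066,-0.268,0.258],[-0.065,-0.769,0.048,0.066,-0.268,0.258],[0,0,0,0,0,0]]}}

```text
time: 11.15
tool_pos: [0.5548, -0.1819, 0.1864]
ee_rot: [-3.133, 0.463, 2.766]
wrist_force: [0.5, 0.3, -0.4]
width: 0.0942
finger_force: 0.0
```

Run:
```python
from h import *
s=snap('wrist','w1'); o=get_obs(); print(o['tool_pos'],o['ee_rot'],o['joint_positions'])
```

```text
[ 0.55551263 -0.18101936  0.18684524] [-3.13329284  0.46305734  2.76718919] [-0.41906313 -0.17121602  1.72960345  0.01294188  1.12024766 -1.61638891]
```

View pics/w1.png

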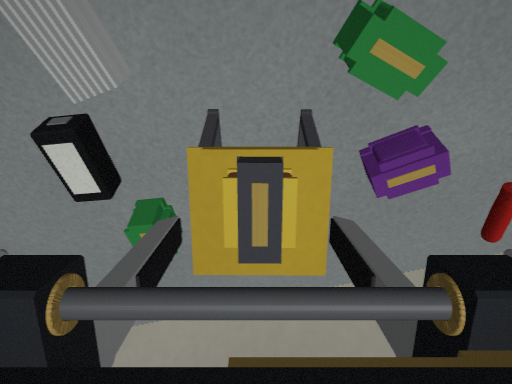

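The wrist view shows the transformer centred at (260,210), between the fingertips at (150,250) and (360,250), square to the rack.

Run:
```python
from h import *
n=np.array([-.475,.188,1]);n/=np.linalg.norm(n); y=np.array([.3683,.9297,0]); x=np.cross(y,n)
R=Ro.from_matrix(np.c_[-x,y,-n])
plan([.5922,-.1930,.1198],R,6)
```

```text
6 x [-0.018, 0.011, 0.322, -0.012, -0.015, 0.004]
```

{"method": "drive_tool", "body": {"commands": [[-0.018,0.011,0.322,-0.012,-0.015,0.004],[-0.018,0.011,0.322,-0.012,-0.015,0.004],[-0.018,0.011,0.322,-0.012,-0.015,0.004],[-0.018,0.011,0.322,-0.012,-0.015,0.004],[-0.018,0.011,0.322,-0.012,-0.015,0.004],[-0.018,0.011,0.322,-0.012,-0.015,0.004],[0,0,0,0,0,0]]}}

```text
time: 12.08
tool_pos: [0.5929, -0.1928, 0.1193]
ee_rot: [-3.141, 0.471, 2.766]
wrist_force: [0.4, 0.2, 0.5]
width: 0.0937
finger_force: 0.0
```

{"method": "drive_tool", "body": {"commands": [[0,0,0,0,0,0],[0,0,0,0,0,0],[0,0,0,0,0,0],[0,0,0,0,0,0],[0,0,0,0,0,0]], "gripper": 1}}

```text
time: 12.7
tool_pos: [0.5934, -0.1934, 0.1217]
ee_rot: [-3.14, 0.475, 2.767]
wrist_force: [-1.8, -1.2, 1.4]
width: 0.0558
finger_force: 30.0
```

Lift along the tool axis and then swing upright over R+ (0.595, 0.120).

{"method": "drive_tool", "body": {"commands": [[0,0,-0.5,0,0,0],[0,0,-0.8,0,0,0],[0,0,-0.8,0,0,0],[0,0,-0.6,0,0,0],[0,0,0,0,0,0]]}}

```text
time: 13.32
tool_pos: [0.5473, -0.1746, 0.2179]
ee_rot: [-3.141, 0.475, 2.766]
wrist_force: [0.7, -0.5, -5.1]
width: 0.056
finger_force: 30.0
```

Run:
```python
from h import *
plan([.5953,.1200,.20],[np.pi,0,np.pi+.071],14)
```

```text
14 x [0.009, 0.538, 0.021, -0.076, 0.334, -0.313]
```

{"method": "drive_tool", "body": {"commands": [[0.009,0.538,0.021,-0.076,0.334,-0.313],[0.009,0.538,0.021,-0.076,0.334,-0.313],[0.009,0.538,0.021,-0.076,0.334,-0.313],[0.009,0.538,0.021,-0.076,0.334,-0.313],[0.009,0.538,0.021,-0.076,0.334,-0.313],[0.009,0.538,0.021,-0.076,0.334,-0.313],[0.009,0.538,0.021,-0.076,0.334,-0.313],[0.009,0.538,0.021,-0.076,0.334,-0.313],[0.009,0.538,0.021,-0.076,0.334,-0.313],[0.009,0.538,0.021,-0.076,0.334,-0.313],[0.009,0.538,0.021,-0.076,0.334,-0.313],[0.009,0.538,0.021,-0.076,0.334,-0.313],[0.009,0.538,0.021,-0.076,0.334,-0.313],[0.009,0.538,0.021,-0.076,0.334,-0.313],[0,0,0,0,0,0]]}}

```text
time: 15.2
tool_pos: [0.5957, 0.1213, 0.1987]
ee_rot: [3.141, -0.003, -3.068]
wrist_force: [0.9, -1.2, -4.6]
width: 0.0557
finger_force: 30.0
```

Run:
```python
from h import *
plan([.5953,.1200,.118],[np.pi,0,np.pi+.071],3)
```

```text
3 x [0.003, -0.011, 0.673, 0.002, -0.009, 0.01]
```

{"method": "drive_tool", "body": {"commands": [[0,0,0.8,0,0,0.01],[0,0,0.8,0,0,0.01],[0,0,0.3,0,0,0],[0,0,0.12,0,0,0],[0,0,0.12,0,0,0],[0,0,0.12,0,0,0],[0,0,0.12,0,0,0],[0,0,0.12,0,0,0],[0,0,0.12,0,0,0],[0,0,0.12,0,0,0],[0,0,0.12,0,0,0],[0,0,0,0,0,0],[0,0,0,0,0,0]]}}

```text
time: 16.82
tool_pos: [0.5961, 0.1202, 0.0859]
ee_rot: [3.14, 0.001, -3.072]
wrist_force: [2.3, 1.0, 2.0]
width: 0.0555
finger_force: 30.0
```

```bash
cat >> h.py <<'E'
def pans(f):
    s=snap('top',f); w=cloud(s); p=w.reshape(-1,3); o=get_obs()
    a=.071; m=np.array([.5296,.2256]); q=(p[:,:2]-m)@np.array([[np.cos(a),-np.sin(a)],[np.sin(a),np.cos(a)]])
    for y in (-.15,-.11,-.07,.07,.11,.15):
        k=(abs(q[:,1]-y)<.006)&(abs(q[:,0])<.1)&(p[:,2]<.125); z=p[k&(q[:,0]<0),2]; z2=p[k&(q[:,0]>0),2]; print(y,len(z),np.round(np.nanmedian(z),4) if len(z) else '',len(z2),np.round(np.nanmedian(z2),4) if len(z2) else '')
    print(o['tool_pos'],o['wrist_force'],o['width'])
E
python3 -c "
from h import *
pans('t2')"
```

```text
-0.15 41 0.0663 12 0.0656
-0.11 101 0.0692 38 0.1051
-0.07 101 0.073 43 0.0733
0.07 114 0.0868 121 0.0864
0.11 117 0.0903 13 0.0919
0.15 120 0.0938 113 0.0942
[0.59610568 0.12018906 0.08589513] [2.80980691 1.43975488 4.01524932] 0.05577527130386838
```

{"method": "drive_tool", "body": {"commands": [[0,0,0,0,0,0],[0,0,0,0,0,0],[0,0,0,0,0,0]], "gripper": 0.22}}

```text
time: 17.25
tool_pos: [0.5946, 0.1195, 0.0841]
ee_rot: [3.141, -0.003, -3.072]
wrist_force: [-0.1, 0.7, 0.6]
width: 0.0736
finger_force: 0.0
```

{"method": "drive_tool", "body": {"commands": [[0,0,-0.3,0,0,0],[0,0,-0.8,0,0,0],[0,0,-0.8,0,0,0],[0,0,-0.8,0,0,0],[0,0,0,0,0,0]]}}

```text
time: 17.88
tool_pos: [0.5974, 0.1198, 0.1974]
ee_rot: [3.141, 0.007, -3.072]
wrist_force: [-0.6, -0.9, -0.7]
width: 0.0734
finger_force: 0.0
```

```bash
python3 -c "
from h import *
pans('t3')
P=np.pi
plan([.537,-.399,.19],[P,0,P-.268],18)"
```

```text
-0.15 31 0.0744 5 0.0754
-0.11 99 0.0752 29 0.077
-0.07 97 0.0771 65 0.0771
0.07 114 0.0829 117 0.0829
0.11 117 0.0844 65 0.1234
0.15 116 0.0857 112 0.0861
[0.59623386 0.11966768 0.19466232] [ 0.1114664   0.07178081 -0.77508474] 0.0731919042955252
18 x [0.017, -0.728, 0.006, 0.0, 0.001, 0.187]
```

View pics/t3.png

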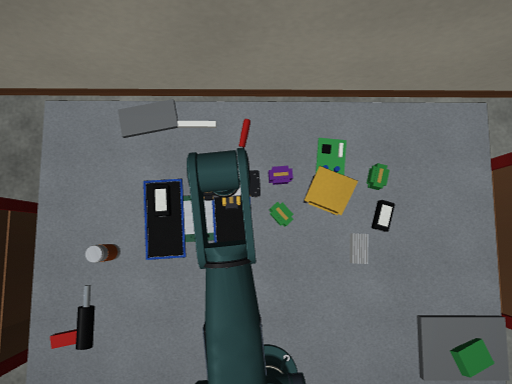

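The view shows the brick upright in the left pan at (161,200) and the transformer in the right pan at (232,202). The tray tilts slightly, as expected. Next is brick 2.

{"method": "drive_tool", "body": {"commands": [[0.017,-0.728,0,0,0,0.187],[0.017,-0.728,0,0,0,0.187],[0.017,-0.728,0,0,0,0.187],[0.017,-0.728,0,0,0,0.187],[0.017,-0.728,0,0,0,0.187],[0.017,-0.728,0,0,0,0.187],[0.017,-0.728,0,0,0,0.187],[0.017,-0.728,0,0,0,0.187],[0.017,-0.728,0,0,0,0.187],[0.017,-0.728,0,0,0,0.187],[0.017,-0.728,0,0,0,0.187],[0.017,-0.728,0,0,0,0.187],[0.017,-0.728,0,0,0,0.187],[0.017,-0.728,0,0,0,0.187],[0.017,-0.728,0,0,0,0.187],[0.017,-0.728,0,0,0,0.187],[0.017,-0.728,0,0,0,0.187],[0.017,-0.728,0,0,0,0.187],[0,0,0,0,0,0]], "gripper": 0}}

```text
time: 20.3
tool_pos: [0.5351, -0.3999, 0.19]
ee_rot: [3.14, -0.006, 2.872]
wrist_force: [0.5, 0.4, -0.2]
width: 0.0942
finger_force: 0.0
```

```bash
python3 -c "
from h import *
P=np.pi
plan([.537,-.399,.012],[P,0,P-.268],6)
plan([.4639,.3312,.19],[P,0,P+.071],20,start=([.537,-.399,.19],[P,0,P-.268]))"
```

```text
6 x [-0.009, 0.005, 0.741, 0.003, -0.009, -0.003]
20 x [0.189, 0.902, 0.0, 0.0, 0.0, -0.169]
```

{"method": "drive_tool", "body": {"commands": [[-0.009,0.005,0.9,0,-0.009,0],[-0.009,0.005,0.9,0,-0.009,0],[-0.009,0.005,0.9,0,-0.009,0],[-0.009,0.005,0.85,0,-0.009,0],[-0.009,0.005,0.6,0,-0.009,0],[-0.009,0.005,0.3,0,-0.009,0],[0,0,0,0,0,0]]}}

```text
time: 21.18
tool_pos: [0.5388, -0.397, 0.0136]
ee_rot: [3.14, 0.002, 2.875]
wrist_force: [0.1, -0.7, 0.1]
width: 0.0942
finger_force: 0.0
```

{"method": "drive_tool", "body": {"commands": [[0,0,0,0,0,0],[0,0,0,0,0,0],[0,0,0,0,0,0],[0,0,0,0,0,0],[0,0,0,0,0,0]], "gripper": 1}}

```text
time: 21.8
tool_pos: [0.5392, -0.399, 0.0153]
ee_rot: [-3.14, 0.005, 2.874]
wrist_force: [-0.2, -1.0, 0.5]
width: 0.0496
finger_force: 30.0
```

{"method": "drive_tool", "body": {"commands": [[0,0,-0.5,0,0,0],[0,0,-0.95,0,0,0],[0,0,-0.95,0,0,0],[0,0,-0.95,0,0,0],[0,0,-0.95,0,0,0],[0,0,-0.2,0,0,0],[0,0,0,0,0,0]]}}

```text
time: 22.68
tool_pos: [0.5384, -0.398, 0.1947]
ee_rot: [3.142, 0.004, 2.874]
wrist_force: [0.2, 0.4, -4.4]
width: 0.0497
finger_force: 30.0
```

{"method": "drive_tool", "body": {"commands": [[0.189,0.902,0,0,0,-0.169],[0.189,0.902,0,0,0,-0.169],[0.189,0.902,0,0,0,-0.169],[0.189,0.902,0,0,0,-0.169],[0.189,0.902,0,0,0,-0.169],[0.189,0.902,0,0,0,-0.169],[0.189,0.902,0,0,0,-0.169],[0.189,0.902,0,0,0,-0.169],[0.189,0.902,0,0,0,-0.169],[0.189,0.902,0,0,0,-0.169],[0.189,0.902,0,0,0,-0.169],[0.189,0.902,0,0,0,-0.169],[0.189,0.902,0,0,0,-0.169],[0.189,0.902,0,0,0,-0.169],[0.189,0.902,0,0,0,-0.169],[0.189,0.902,0,0,0,-0.169],[0.189,0.902,0,0,0,-0.169],[0.189,0.902,0,0,0,-0.169],[0.189,0.902,0,0,0,-0.169],[0.189,0.902,0,0,0,-0.169]]}}

```text
time: 25.18
tool_pos: [0.4637, 0.3324, 0.1905]
ee_rot: [-3.138, -0.001, -3.07]
wrist_force: [-0.7, -0.6, -3.6]
width: 0.0497
finger_force: 30.0
```

```bash
python3 -c "
from h import *
P=np.pi
plan([.4639,.3312,.110],[P,0,P+.071],3)"
```

```text
3 x [-0.002, -0.008, 0.67, -0.013, -0.004, 0.001]
```

{"method": "drive_tool", "body": {"commands": [[0,-0.01,0.8,0,0,0],[0,-0.01,0.8,0,0,0],[0,-0.01,0.35,0,0,0],[0,0,0.12,0,0,0],[0,0,0.12,0,0,0],[0,0,0.12,0,0,0],[0,0,0.12,0,0,0],[0,0,0.12,0,0,0],[0,0,0.12,0,0,0],[0,0,0,0,0,0],[0,0,0,0,0,0]]}}

```text
time: 26.55
tool_pos: [0.4661, 0.3305, 0.0874]
ee_rot: [-3.14, 0.004, -3.071]
wrist_force: [0.2, -1.7, -0.4]
width: 0.0498
finger_force: 30.0
```

{"method": "drive_tool", "body": {"commands": [[0,0,0,0,0,0],[0,0,0,0,0,0],[0,0,0,0,0,0]], "gripper": 0.27}}

```text
time: 26.92
tool_pos: [0.4658, 0.3308, 0.0871]
ee_rot: [-3.14, 0.004, -3.071]
wrist_force: [0.1, 0.2, -0.0]
width: 0.0684
finger_force: 0.0
```

{"method": "drive_tool", "body": {"commands": [[0,0,-0.3,0,0,0],[0,0,-0.8,0,0,0],[0,0,-0.8,0,0,0],[0,0,-0.8,0,0,0],[0,0,0,0,0,0]]}}

```text
time: 27.55
tool_pos: [0.4671, 0.3318, 0.1993]
ee_rot: [3.14, 0.011, -3.071]
wrist_force: [-0.1, -0.5, 0.1]
width: 0.0688
finger_force: 0.0
```

```bash
python3 -c "
from h import *
P=np.pi
pans('t4')
plan([.426,-.312,.18],[P,0,P-.039],18)"
```

```text
-0.15 115 0.1008 113 0.1005
-0.11 115 0.0952 24 0.0948
-0.07 112 0.0895 89 0.0892
0.07 79 0.0705 107 0.0704
0.11 17 0.1029 113 0.1057
0.15 11 0.0591 65 0.0593
[0.46608948 0.33118082 0.19662151] [ 0.13760249  0.26165032 -0.04425052] 0.06861638346456017
18 x [0.073, -0.893, 0.023, 0.0, 0.004, 0.061]
```

Tray is at its left-down stop with both bricks in. Next is the heat sink.

{"method": "drive_tool", "body": {"commands": [[0.073,-0.893,0,0,0,0.061],[0.073,-0.893,0,0,0,0.061],[0.073,-0.893,0,0,0,0.061],[0.073,-0.893,0,0,0,0.061],[0.073,-0.893,0,0,0,0.061],[0.073,-0.893,0,0,0,0.061],[0.073,-0.893,0,0,0,0.061],[0.073,-0.893,0,0,0,0.061],[0.073,-0.893,0,0,0,0.061],[0.073,-0.893,0,0,0,0.061],[0.073,-0.893,0,0,0,0.061],[0.073,-0.893,0,0,0,0.061],[0.073,-0.893,0,0,0,0.061],[0.073,-0.893,0,0,0,0.061],[0.073,-0.893,0,0,0,0.061],[0.073,-0.893,0,0,0,0.061],[0.073,-0.893,0,0,0,0.061],[0.073,-0.893,0,0,0,0.061],[0,0,0,0,0,0]], "gripper": 0}}

```text
time: 29.98
tool_pos: [0.4237, -0.3139, 0.1929]
ee_rot: [3.14, 0.0, 3.099]
wrist_force: [0.4, 0.9, -0.5]
width: 0.0941
finger_force: 0.0
```

```bash
python3 -c "
from h import *
P=np.pi
plan([.426,-.312,.012],[P,0,P-.039],6)
plan([.4795,.1118,.2],[P,0,P+.071],14,start=([.426,-.312,.20],[P,0,P-.039]))"
```

```text
6 x [-0.009, 0.008, 0.754, 0.003, 0.001, -0.006]
14 x [-0.105, 0.756, 0.0, -0.0, 0.0, -0.079]
```

{"method": "drive_tool", "body": {"commands": [[-0.009,0.008,0.9,0,0,0],[-0.009,0.008,0.9,0,0,0],[-0.009,0.008,0.9,0,0,0],[-0.009,0.008,0.9,0,0,0],[-0.009,0.008,0.6,0,0,0],[-0.009,0.008,0.34,0,0,0],[0,0,0,0,0,0]]}}

```text
time: 30.85
tool_pos: [0.4272, -0.3098, 0.0127]
ee_rot: [3.141, 0.002, 3.103]
wrist_force: [-0.5, 0.6, 0.2]
width: 0.0939
finger_force: 0.0
```

{"method": "drive_tool", "body": {"commands": [[0,0,0,0,0,0],[0,0,0,0,0,0],[0,0,0,0,0,0],[0,0,0,0,0,0],[0,0,0,0,0,0]], "gripper": 1}}

```text
time: 31.48
tool_pos: [0.4281, -0.3117, 0.0143]
ee_rot: [-3.139, 0.004, 3.102]
wrist_force: [-0.1, -1.2, 1.1]
width: 0.0501
finger_force: 30.0
```

{"method": "drive_tool", "body": {"commands": [[0,0,-0.5,0,0,0],[0,0,-0.95,0,0,0],[0,0,-0.95,0,0,0],[0,0,-0.95,0,0,0],[0,0,-0.95,0,0,0],[0,0,-0.4,0,0,0],[0,0,0,0,0,0]]}}

```text
time: 32.35
tool_pos: [0.4274, -0.3111, 0.2022]
ee_rot: [-3.14, 0.005, 3.103]
wrist_force: [-0.0, -0.1, -4.1]
width: 0.0498
finger_force: 30.0
```

{"method": "drive_tool", "body": {"commands": [[-0.105,0.756,0,0,0,-0.079],[-0.105,0.756,0,0,0,-0.079],[-0.105,0.756,0,0,0,-0.079],[-0.105,0.756,0,0,0,-0.079],[-0.105,0.756,0,0,0,-0.079],[-0.105,0.756,0,0,0,-0.079],[-0.105,0.756,0,0,0,-0.079],[-0.105,0.756,0,0,0,-0.079],[-0.105,0.756,0,0,0,-0.079],[-0.105,0.756,0,0,0,-0.079],[-0.105,0.756,0,0,0,-0.079],[-0.105,0.756,0,0,0,-0.079],[-0.105,0.756,0,0,0,-0.079],[-0.105,0.756,0,0,0,-0.079],[0,0,0,0,0,0]]}}

```text
time: 34.22
tool_pos: [0.4794, 0.1143, 0.1987]
ee_rot: [-3.14, -0.002, -3.067]
wrist_force: [0.1, -1.4, -3.7]
width: 0.0499
finger_force: 30.0
```

```bash
python3 -c "
from h import *
P=np.pi
plan([.4795,.1118,.118],[P,0,P+.071],3)"
```

```text
3 x [0.0, -0.021, 0.672, -0.005, -0.005, 0.012]
```

{"method": "drive_tool", "body": {"commands": [[0,-0.02,0.8,0,0,0.01],[0,-0.02,0.8,0,0,0.01],[0,-0.02,0.4,0,0,0.01],[0,0,0.12,0,0,0],[0,0,0.12,0,0,0],[0,0,0.12,0,0,0],[0,0,0.12,0,0,0],[0,0,0.12,0,0,0],[0,0,0,0,0,0],[0,0,0,0,0,0],[0,0,0,0,0,0]]}}

```text
time: 35.6
tool_pos: [0.4815, 0.1104, 0.0979]
ee_rot: [-3.14, 0.004, -3.073]
wrist_force: [0.4, -0.1, -0.7]
width: 0.0494
finger_force: 30.0
```

```bash
python3 -c "
from h import *
pans('t5')"
```

```text
-0.15 1 0.0869 95 0.0839
-0.11 0  12 0.0864
-0.07 0  102 0.0818
0.07 113 0.0782 108 0.0789
0.11 116 0.1182 119 0.1173
0.15 105 0.0766 89 0.0768
[0.48146929 0.11043808 0.09790568] [-0.28078115 -0.63009337 -1.80770774] 0.04990955209681055
```

Tilt is about -0.02 with the sink on the pan. Release, lift and check.

{"method": "drive_tool", "body": {"commands": [[0,0,0,0,0,0],[0,0,0,0,0,0],[0,0,0,0,0,0]], "gripper": 0.25}}

```text
time: 36.02
tool_pos: [0.4815, 0.1104, 0.0979]
ee_rot: [-3.14, 0.004, -3.073]
wrist_force: [0.2, 0.1, 0.7]
width: 0.0701
finger_force: 0.0
```

{"method": "drive_tool", "body": {"commands": [[0,0,-0.3,0,0,0],[0,0,-0.8,0,0,0],[0,0,-0.8,0,0,0],[0,0,-0.8,0,0,0],[0,-0.9,-0.3,0,0,0],[0,-0.9,0,0,0,0],[0,-0.9,0,0,0,0],[0,-0.9,0,0,0,0],[0,-0.9,0,0,0,0],[0,-0.9,0,0,0,0],[0,-0.9,0,0,0,0],[0,-0.9,0,0,0,0],[0,0,0,0,0,0],[0,0,0,0,0,0]]}}

```text
time: 37.78
tool_pos: [0.5007, -0.1764, 0.2187]
ee_rot: [-3.14, 0.004, -3.073]
wrist_force: [0.1, -0.4, 0.3]
width: 0.0706
finger_force: 0.0
```

```bash
python3 -c "
from h import *
pans('t6')
w=cloud(pickle.load(open('t6.pkl','rb'))); a=.071; m=np.array([.5296,.2256])
p=w.reshape(-1,3); q=(p[:,:2]-m)@np.array([[np.cos(a),-np.sin(a)],[np.sin(a),np.cos(a)]])
for sx in (1,-1):
  for sy in (1,-1):
    k=(q[:,0]*sx>0)&(q[:,0]*sx<.13)&(q[:,1]*sy>.05)&(q[:,1]*sy<.17)&(p[:,2]>.10)&(p[:,2]<.16)
    print(sx,sy,cv2.minAreaRect((q[k]*1000).astype(np.float32)))
i=cv2.imread('pics/t6.png')[160:280,120:280]; cv2.imwrite('pics/t6c.png',cv2.resize(i,None,fx=5,fy=5,interpolation=cv2.INTER_CUBIC))"
```

```text
-0.15 114 0.079 111 0.0787
-0.11 130 0.0942 22 0.0793
-0.07 113 0.0795 111 0.0794
0.07 115 0.0804 111 0.0802
0.11 114 0.1212 114 0.121
0.15 111 0.0815 101 0.0814
[ 0.50071763 -0.17600294  0.21868094] [-0.23818485  0.6312426   0.83397718] 0.07055676298184463
1 1 ((56.99473571777344, 110.51472473144531), (101.55201721191406, 50.617286682128906), 0.7172712683677673)
1 -1 ((56.838035583496094, -111.0443344116211), (54.236900329589844, 81.55908203125), 86.25080108642578)
-1 1 ((-57.738563537597656, 109.10623168945312), (101.3805923461914, 50.7838020324707), 0.2416457235813141)
-1 -1 ((-58.27907180786133, -112.09191131591797), (50.313411712646484, 99.3039779663086), 89.64973449707031)
```

View pics/t6c.png

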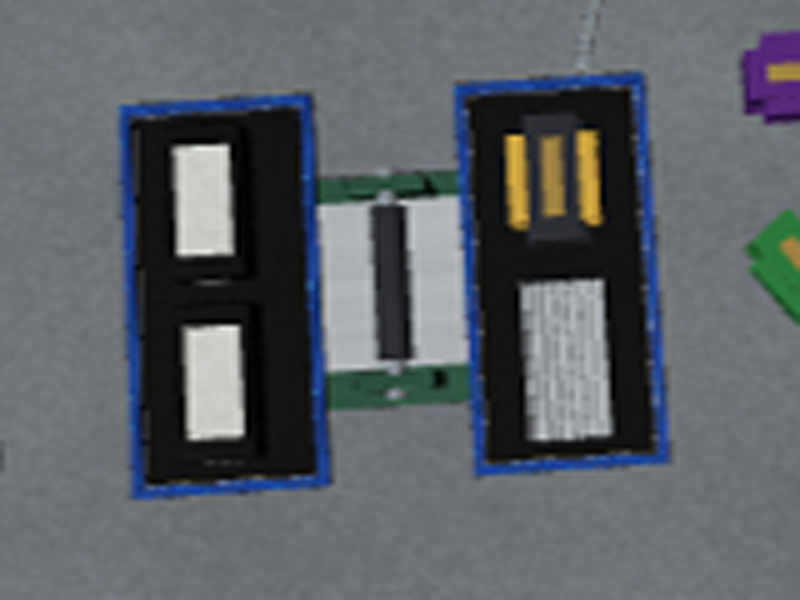

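The crop shows all four parts upright and within 5 mm of the pan centre lines: bricks at (203,200) and (214,380), transformer at (553,180), heat sink at (566,360). The tilt is about 0.008 rad, so I'm handing in.

```bash
python3 -c "
from bench import close_job
print(close_job())"
```

```text
the job is handed in; nothing more can be done
None
```

I handed the job in at about 38 s with both bricks in the left pan and the transformer and heat sink in the right; the last camera check showed all four upright and the tray level to about 0.01 rad, though the hand-in returned no verdict.

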